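Put the exchanged solvent bottles right and shut the carrier

TASK

The largest and the middle-sized bottle in the wooden solvent carrier have been put back in each other's wells, so the large one stands too proud and the retaining bar cannot be shut. Exchange the two, so that each stands upright on the block in the well where the other one was, leave the small bottle in its own well, and then shut the bar fully down over the three caps. Keep the bottles upright and do not push about the things standing round the carrier.

Things in the scene. Friction and masses are not known exactly. Their poses are not given: they have to be found in the camera images.
- carrier: Fixed wooden carrier, three wells in a row. Origin on the table; x from front to back, y along the row, z up. Spans x -73..65, y -131..131 mm. Wells 70 x 70 mm inside, centres x -30, y -77/0/77, walls to 64 mm high; tool trough behind. End posts (x 23..57) to 174 mm. The table before its front (-x) is bare but for the listed bystanders; other tools lie farther to the sides or behind.
- keeper (a joint): Hinge of the retaining bar, rad. 0 = shut: bar level over the middle of the row, 2 mm above three rightly standing caps. Grows as it swings up and back; pi/2 = straight up, 1.85 = rear stop. Half shut at the start. Pivots at x 40, z 157 mm in the carrier's frame; arms 70 mm long, outside the end posts. Stiff friction holds it wherever left; 2 to 3 N at the bar move it.
- bar_middle (a point): Middle of the cross bar, on its axis: straight round bar, black rubber sleeve 12 mm thick, 220 mm long, along the carrier's y. At joint value q it lies in the carrier's frame at x = 40 - 70 cos q, y = 0, z = 157 + 70 sin q (mm). The middle well is under it; the gaps between caps lie 38 mm either side along the bar. The frame turns with the bar.
- large_bottle_center (a point): Largest bottle: brown, with a black cap, 135 mm tall. Round body 62 mm across up to 116 mm, then a shoulder and a fixed screw cap 34.4 mm across from 112 to 135 mm above the base. About 0.36 kg, loose. The point is its centre, 67.5 mm above the base; z up the bottle.
- middle_bottle_center (a point): Middle-sized bottle: brown, with a white cap, 115 mm tall. Round body 54 mm across up to 99 mm, then a shoulder and a fixed screw cap 30 mm across from 95 to 115 mm above the base. About 0.24 kg, loose. The point is its centre, 57.5 mm above the base; z up the bottle.
- small_bottle_center (a point): Small bottle: clear, with a blue cap; stands in its right well, 105 mm tall. Round body 48 mm across up to 90 mm, then a shoulder and a fixed screw cap 26.6 mm across from 87 to 105 mm above the base. About 0.16 kg, loose. The point is its centre, 52.5 mm above the base; z up the bottle.
- block_low_top (a point): Fixed cork block 66 x 66 mm, 6 mm high, on the 8 mm floor of one well (which well varies). It belongs to the large bottle and brings its cap to 149 mm above the table, level with the others. The point is the centre of its top face, where that bottle's base belongs; z up. At the start the middle-sized bottle stands on it.
- block_mid_top (a point): Fixed cork block 66 x 66 mm, 26 mm high, on the 8 mm floor of one well (which well varies). It belongs to the middle-sized bottle and brings its cap to 149 mm above the table, level with the others. The point is the centre of its top face, where that bottle's base belongs; z up. At the start the large bottle stands on it.
- block_high_top (a point): Fixed cork block 66 x 66 mm, 36 mm high, on the 8 mm floor of one well (which well varies). It belongs to the small bottle and brings its cap to 149 mm above the table, level with the others. The point is the centre of its top face, where that bottle's base belongs; z up. The small bottle stands on it.
- brush_jar: Bystander: stoneware pot 66 mm across and 95 mm high, with brushes that fan out to 118 mm across at 168 mm height. Origin: centre of its underside.
- cotton_pot: Bystander: aluminium pot of cotton balls, 66 mm across, 69 mm high. Origin: centre of its underside.
- weight_1: Bystander: covered oblong weight 32 x 62 mm (x, y), 51 mm high with its brass knob. Origin: centre of its underside.
- varnish_jar: Bystander: short amber jar with a black cap, 54 mm across, 64 mm high. Origin: centre of its underside.

How it is judged:
At the end, for the whole second after the job is handed in: Large, middle and small bottle on the 6, 26 and 36 mm block: each within 20 mm of its centre, base within 5 mm of its top, within 0.1 rad of upright, slower than 0.03 m/s. Bar shut to within 0.08 rad. Bystanders within 20 mm of where they stood (horizontal distance between large_bottle_center and block_low_top below 0.02 m and z of large_bottle_center in the frame of block_low_top between 0.0625 and 0.0725 m and angle between each of large_bottle_center, middle_bottle_center, small_bottle_center's own z axis and vertical below 0.1 rad and linear speed of each of large_bottle, middle_bottle, small_bottle below 0.03 m/s and horizontal distance between middle_bottle_center and block_mid_top below 0.02 m and z of middle_bottle_center in the frame of block_mid_top between 0.0525 and 0.0625 m and horizontal distance between small_bottle_center and block_high_top below 0.02 m and z of small_bottle_center in the frame of block_high_top between 0.0475 and 0.0575 m and value of joint keeper below 0.08 rad and distance of each of brush_jar, cotton_pot, weight_1, varnish_jar from where it was at the start of the episode below 0.02 m); the robot touches nothing.
It fails at once if a bottle is tipped more than 0.5 rad from upright (angle between any of large_bottle_center, middle_bottle_center, small_bottle_center's own z axis and vertical above 0.5 rad).
It fails at once if the small bottle is taken out of its well (moved more than 25 mm) (distance of small_bottle_center from where it was at the start of the episode above 0.025 m).
It fails at once if a bystander is pushed or knocked (moved more than 20 mm) (distance of any of brush_jar, cotton_pot, weight_1, varnish_jar from where it was at the start of the episode above 0.02 m).
It also fails if it takes over 72 s, if anything falls off the work surface, if the arm or the gripper's body presses on something with over 40 N, if the wrist force passes 120 N, or if a joint passes its speed limit or range.

ROBOT

A 6-joint arm with a two-finger parallel gripper is mounted at the origin on a cart in front of the work surface, level with it; the furniture and walls round the work are solid. World frame = base frame: x ahead of the robot, y to its left, z up, the work surface at z = 0. Lengths are in m, angles in rad, forces in N, time in s.
With the tool pointing down it reaches from about 0.15 to 0.775 m from the base axis. Payload 6.1 kg.
Tool frame: the origin (TCP) lies on the centre line of the jaws, within the pads' length; the fingertips stand 19 mm ahead of it and the grasp point (between the pads) is the TCP; z points along the fingers, y is the line along which they close (so a half turn about z gives the same grasp; the last joint's range is limited). The gripper opens to 85 mm and grips with 20 to 120 N. Pads are 22 mm wide; open, the fingers measure 114 mm over their backs; the gripper's body (76 mm by 85 mm) begins 54 mm behind the grasp point. The pads swing forward as they close: fully open they stand 13 mm farther back than shut.
Start: joints at [1.243, 0.126, -0.04, 1.405, 0, 1.571], TCP at [0.169, 0.497, 0.25] pointing down, gripper open.
Joint ranges: [-2.72, 2.72], [-0.95, 1.95], [-1.27, 1.35], [-1.78, 2.02], [-1.46, 1.47], [-3.14, 3.14]. Speed limits (rad/s): [2.39, 2.39, 3.01, 3.14, 3.14, 3.14].

INTERFACE

Orientations are given as a unit quaternion [x, y, z, w].
In Python, from workcell import bot, eyes, job gives the robot as it stands.
- The arm moves only by the tool send_rows, never from a script. Its argument "series" is a list of rows, each a list of 6 numbers: the shift along the world's x, y, z in cm, then the turn, a rotation vector about the world's x, y, z in degrees. In form: [[dx, dy, dz, rx, ry, rz], ...]. A call has 1 to 8 rows; each row shifts and turns the commanded pose from where the row before left it; what a row does not reach is not made up. A row lasts 1/10 s, in which the tool goes at most 50 mm and 8.59 degrees, less where a joint would pass 70% of its speed; a pose out of reach is approached as far as the arm can. A call is refused whole if a number of a shift passes 5 or a number of a turn 8.59, either way. A call with a gripper value outside its range is refused whole. "claw" is the closure in counts, from 0 (fully open) to 255 (shut), set as the call begins (left out, the last holds). The fingers move at their own pace and stop on an object; "newtons" is the grip in N (left out, the last holds). Time passes only in rows, so rows that do not move let the fingers close. It gives the time, the measured TCP pose, the force, the opening and the grip force at its end, in the units of the state.
- bot.get_state(): the state, without advancing time (a new reading comes with each control period).
- eyes.get_image(name): name is "scene" or "top" or "wrist"; returns the picture (480x640x3 uint8, blue, green, red); there is no depth.
- eyes.calibration(name): a dict with "fx", "fy", "cx", "cy" (pixels), "world_to_cam" (4x4, takes a point from world to camera coordinates). Camera axes: x right, y up, looking along -z (the intrinsics and any distortion apply to the point x, -y, -z); pixel columns grow to the right and rows downward; lengths in m; the calibration is good to about 2 mm. A picture is of the moment at which its call begins: read the wrist's pose just before it. calibration takes no time and is no camera call; for the wrist camera it gives the pose at the moment of the call.
- job.hand_in(): hands the job in; it is judged then, once.
The state is a dict: "clock": time; "joint_positions": joint angles; "joint_velocities": joint speeds; "tau": joint torques, N m; "tool_pos": TCP position; "tool_rot": TCP orientation; "wrist_force": force on the tool from outside, world axes, zero at the start; "wrist_torque": the same for the moment, N m; "finger_gap": finger opening in m; "grasp_force": force on a finger pad.
Only numpy, scipy, OpenCV 4.12 (cv2) and the standard library are available. Lean on these libraries where they do the work, as an engineer would, in place of code of your own. Each camera call takes 0.05 s, during which the arm holds its last target. There are 200 camera calls.

## Working session

There is one attempt and no reset: what is moved stays moved. The work goes in short steps, Python scripts to look and compute and a tool call to move; the robot and the scene stay as the last step left them, time stands still between calls to the robot, and variables do not carry over. Pictures are saved under pics/ and viewed, at most 10 in all, crops included, and the job is handed in when it is done.

Besides the shell and the picture viewer there is one more tool, called after ">>>" by a JSON object that holds its "name" and its "arguments", one argument or row to a line. send_rows: Moves the arm, as the interface text tells. Its arguments: {"type":"object","properties":{"series":{"type":"array","items":{"type":"array","items":{"type":"number"}}},"claw":{"type":"number"},"newtons":{"type":"number"}},"required":["series"]}

```bash
mkdir -p pics; ls; python3 - <<'E'
from workcell import bot,eyes,job
import cv2,numpy as np
s=bot.get_state();print(s)
for n in("scene","top","wrist"):
    c=eyes.calibration(n);print(n,c['fx'],c['fy'],c['cx'],c['cy'],[k for k in c]);print(np.round(c['world_to_cam'],4).tolist())
    cv2.imwrite(f"pics/{n}0.png",eyes.get_image(n))
E
```

```text
pics
{'clock': 0.0, 'joint_positions': array([ 1.24300626e+00,  1.26377313e-01, -4.06274355e-02,  1.40540962e+00,
       -1.49589339e-05,  1.57082616e+00]), 'joint_velocities': array([-0.00038873, -0.00106631, -0.00079036, -0.0002769 ,  0.00120859,
       -0.00072213]), 'tau': array([-9.31632968e-06, -4.35919189e+01,  3.52921629e+01,  1.73983374e-02,
        3.65315714e-05,  1.00934957e-05]), 'tool_pos': array([0.16890277, 0.49667597, 0.24952097]), 'tool_rot': array([ 1.63176929e-01,  9.86596491e-01, -7.99401496e-04, -1.24610509e-04]), 'wrist_force': array([-0.3016243 ,  0.45960633, -0.01009329]), 'wrist_torque': array([-0.01639665,  0.00714437,  0.05133433]), 'grasp_force': 0.0, 'finger_gap': 0.08544004769820397}
scene 618.3183594032199 618.3183594032199 322.55451054961566 234.62846623640934 ['fx', 'fy', 'cx', 'cy', 'world_to_cam']
[[0.4642, -0.8857, -0.0017, -0.2396], [0.3822, 0.1986, 0.9025, -0.3424], [-0.799, -0.4195, 0.4307, -0.8399], [0.0, 0.0, 0.0, 1.0]]
top 566.8711202368179 566.8711202368179 324.1867954588244 235.82526157401998 ['fx', 'fy', 'cx', 'cy', 'world_to_cam']
[[-0.0586, -0.9983, 0.0, 0.0249], [0.9735, -0.0572, 0.2213, -0.5929], [-0.2209, 0.013, 0.9752, -1.123], [0.0, 0.0, 0.0, 1.0]]
wrist 361.7800132909848 361.7800132909848 319.8598605140269 238.5905158418277 ['fx', 'fy', 'cx', 'cy', 'world_to_cam']
[[0.3219, 0.9468, -0.0018, -0.5246], [-0.9019, 0.3061, -0.3048, 0.0398], [-0.288, 0.0997, 0.9524, -0.38], [0.0, 0.0, 0.0, 1.0]]
```

View pics/scene0.png

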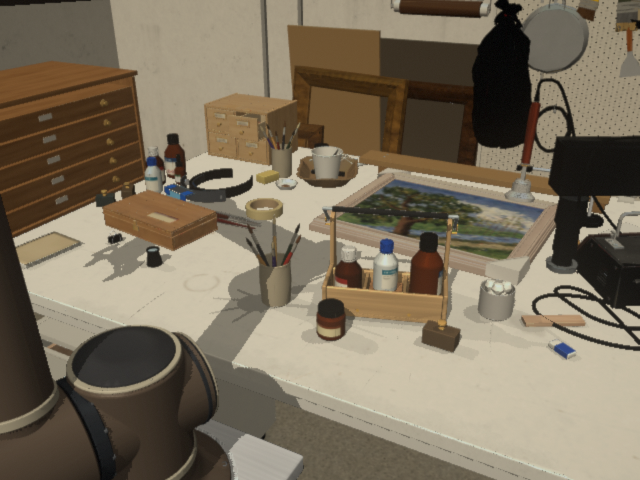

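View pics/top0.png

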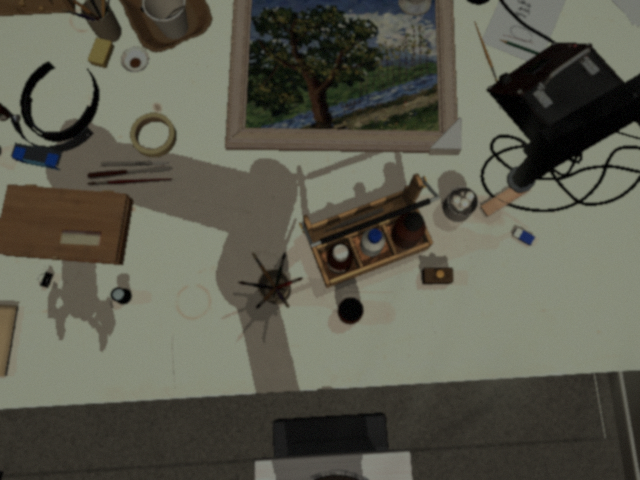

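The carrier's wells hold, from left to right in the top view, the white cap (middle bottle) at (341,253), the blue cap (small) at (374,237) and the black cap (large) at (411,226). The bar runs from about (310,240) to (428,203). The bystanders are the brush jar (272,288), varnish jar (350,310), weight (437,275) and cotton pot (460,203).

```bash
cat > h.py <<'E'
from workcell import bot,eyes,job
import cv2,numpy as np
def ray(c,u,v):
    M=np.array(c['world_to_cam']);R=M[:3,:3];o=-R.T@M[:3,3]
    d=np.array([(u-c['cx'])/c['fx'],-(v-c['cy'])/c['fy'],-1.]);return o,R.T@d
def onz(c,u,v,z):
    o,d=ray(c,u,v);return o+d*(z-o[2])/d[2]
def proj(c,p):
    q=np.array(c['world_to_cam'])@np.r_[p,1];return np.array([c['cx']+c['fx']*q[0]/-q[2],c['cy']-c['fy']*q[1]/-q[2]])
def blobs(m,amin=30,x0=0,y0=0):
    n,l,s,ce=cv2.connectedComponentsWithStats(m.astype(np.uint8))
    return [(ce[i].round(1)+[x0,y0],s[i].tolist()) for i in range(1,n) if s[i,4]>=amin]
E
python3 - <<'E'
from h import *
im=cv2.imread('pics/top0.png');c=eyes.calibration('top')
h=cv2.cvtColor(im,cv2.COLOR_BGR2HSV)
x0,y0,x1,y1=230,150,500,340
H=h[y0:y1,x0:x1].astype(int)
def show(n,m,a=25):
    print(n)
    for b in blobs(m,a,x0,y0): print('  ',b[0],b[1])
show('white',(H[...,2]>130)&(H[...,1]<40)&(np.arange(y0,y1)[:,None]>238)&(np.arange(y0,y1)[:,None]<268)&(np.arange(x0,x1)>325)&(np.arange(x0,x1)<355))
show('blue',(H[...,0]>95)&(H[...,0]<130)&(H[...,1]>90))
show('dark',H[...,2]<38,40)
cv2.imwrite('pics/crop1.png',np.hstack([cv2.resize(im[170:330,240:490],None,fx=3.2,fy=3.2,interpolation=cv2.INTER_CUBIC)]))
for n,u,v,z in [('mid',341,253,.129),('small',374,237,.149),('large',411,226,.169),('brush',272,288,.1),('varn',350,310,.064),('weight',437,275,.03),('cotton',460,203,.069)]:
    print(n,onz(c,u,v,z).round(4))
E
```

```text
white
   [341.3 254.1] [107, 101, 10, 7, 46]
blue
   [374.5 235.3] [138, 79, 14, 14, 145]
dark
   [393.6 221.7] [90, 31, 110, 68, 1587]
   [473.2 204.6] [240, 48, 7, 13, 45]
   [340.6 256.8] [96, 89, 33, 33, 431]
   [272.6 283.8] [22, 115, 35, 36, 587]
   [349.9 309.9] [109, 148, 23, 25, 466]
mid [ 0.5425 -0.0402  0.129 ]
small [ 0.5666 -0.1056  0.149 ]
large [ 0.5796 -0.1761  0.169 ]
brush [0.4852 0.1008 0.1   ]
varn [ 0.4357 -0.0535  0.064 ]
weight [ 0.502  -0.2454  0.03  ]
cotton [ 0.6471 -0.3017  0.069 ]
```

View pics/crop1.png

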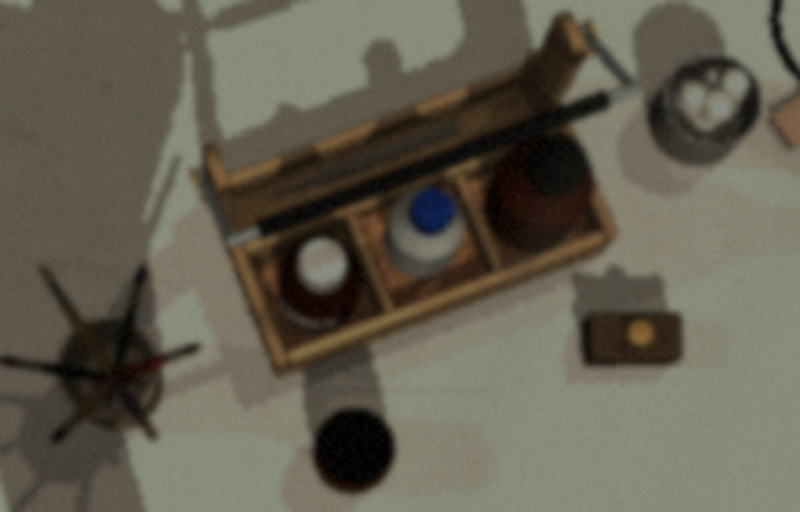

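```bash
python3 - <<'E'
from h import *
from scipy.optimize import brentq
im=cv2.imread('pics/top0.png');c=eyes.calibration('top')
g=cv2.GaussianBlur(cv2.cvtColor(im,cv2.COLOR_BGR2GRAY),(3,3),0).astype(float)
# bar: per column, darkness centroid near the rough line
us=np.arange(326,398,1);P=[]
for u in us:
    v=240.3+(u-321.9)*(201.2-240.3)/(429.7-321.9)
    r=np.arange(int(v)-5,int(v)+6);w=np.clip(45-g[r,u],0,None)
    if w.sum()>0:P.append((u,(w*r).sum()/w.sum()))
P=np.array(P);k,b=np.polyfit(P[:,0],P[:,1],1);res=P[:,1]-k*P[:,0]-b
ok=abs(res)<.7;k,b=np.polyfit(P[ok,0],P[ok,1],1);print('bar fit',k,b,ok.sum(),res.std())
for z in(.19,.21,.225):
    A=onz(c,321.9,k*321.9+b,z);B=onz(c,429.7,k*429.7+b,z);d=A-B;print(z,A.round(4),B.round(4),np.linalg.norm(d),'yaw',np.degrees(np.arctan2(-d[0],d[1])))
F=[onz(c,328.1,285.6,.064),onz(c,433.1,243.4,.064)];d=F[0]-F[1];print('front',F,np.linalg.norm(d),np.degrees(np.arctan2(-d[0],d[1])))
for n,u,v,z in [('mid',340.9,252.8,.129),('small',375.3,235.6,.149),('large',414,221.5,.169)]:print(n,onz(c,u,v,z).round(4))
E
```

```text
bar fit -0.3822135242184366 364.0168494751958 71 0.36117251036762255
0.19 [ 0.5557 -0.0034  0.19  ] [ 0.6237 -0.2128  0.19  ] 0.2201052491601132 yaw 18.00657365960463
0.21 [ 0.5513 -0.0033  0.21  ] [ 0.6181 -0.2085  0.21  ] 0.21585743491619583 yaw 18.00657365960461
0.225 [ 0.5481 -0.0031  0.225 ] [ 0.6138 -0.2054  0.225 ] 0.21267157423325786 yaw 18.006573659604634
front [array([ 0.48835361, -0.01184626,  0.064     ]), array([ 0.56422211, -0.23692144,  0.064     ])] 0.23751813333658428 18.62796723868777
mid [ 0.5429 -0.04    0.129 ]
small [ 0.5692 -0.1083  0.149 ]
large [ 0.5882 -0.1827  0.169 ]
```

>>> {"name": "send_rows", "arguments": {
  "series": [
    [2.4, -3.8, 0.5, 0, 0, -3.32],
    [2.4, -3.8, 0.5, 0, 0, -3.32],
    [2.4, -3.8, 0.5, 0, 0, -3.32],
    [2.4, -3.8, 0.5, 0, 0, -3.32],
    [2.4, -3.8, 0.5, 0, 0, -3.32],
    [2.4, -3.8, 0.5, 0, 0, -3.32],
    [2.4, -3.8, 0.5, 0, 0, -3.32],
    [2.4, -3.8, 0.5, 0, 0, -3.32]
  ]
}}

```text
clock: 0.95
tool_pos: [0.3615, 0.1913, 0.2905]
tool_rot: [0.386, 0.922, 0.0, 0.0]
wrist_force: [1.1, 0.3, -0.1]
finger_gap: 0.0852
grasp_force: 0.0
```

>>> {"name": "send_rows", "arguments": {
  "series": [
    [2.4, -3.8, 0.5, 0, 0, -3.32],
    [2.4, -3.8, 0.5, 0, 0, -3.32],
    [2.4, -3.8, 0.5, 0, 0, -3.32],
    [2.4, -3.8, 0.5, 0, 0, -3.32],
    [2.4, -3.8, 0.5, 0, 0, -3.32],
    [2.4, -3.8, 0.5, 0, 0, -3.32],
    [2.4, -3.8, 0.5, 0, 0, -3.32],
    [2.4, -3.8, 0.5, 0, 0, -3.32]
  ]
}}

```text
clock: 1.75
tool_pos: [0.5536, -0.1128, 0.3302]
tool_rot: [0.588, 0.809, 0.0, -0.0]
wrist_force: [1.5, 0.4, 1.1]
finger_gap: 0.0854
grasp_force: 0.0
```

```bash
python3 - <<'E'
from h import *
import pickle
s=bot.get_state();c=eyes.calibration('wrist');im=eyes.get_image('wrist');cv2.imwrite('pics/w1.png',im);pickle.dump(c,open('w1.pkl','wb'))
print(s['tool_pos'],np.degrees(s['joint_positions']).round(1))
E
```

```text
[ 0.55362799 -0.11280443  0.33021011] [-11.5  12.6  14.3  91.7   0.   60.5]
```

View pics/w1.png

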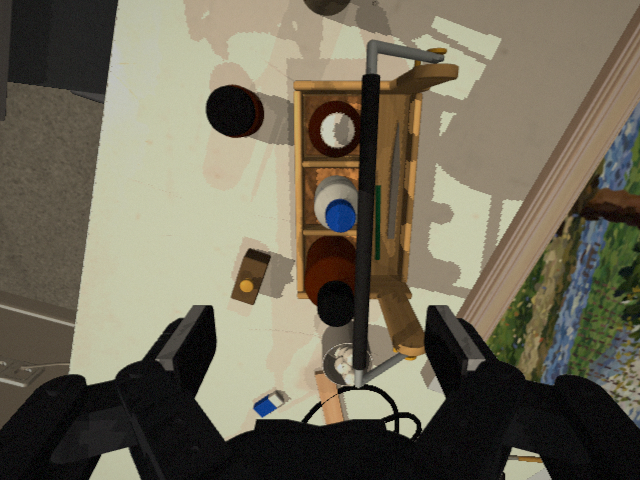

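The wrist view shows the caps at white (341,130), blue (340,215) and black (336,303). The bar's sleeve runs from (371,75) to (361,373), and the outer front corners of the box are at (295,83) and (300,297).

```bash
python3 - <<'E'
from h import *
import pickle
c=pickle.load(open('w1.pkl','rb'));im=cv2.imread('pics/w1.png');h=cv2.cvtColor(im,cv2.COLOR_BGR2HSV).astype(int);t=eyes.calibration('top')
def box(m,x0,y0,x1,y1):
    z=np.zeros(m.shape,bool);z[y0:y1,x0:x1]=m[y0:y1,x0:x1];k=cv2.morphologyEx(z.astype(np.uint8),cv2.MORPH_CLOSE,np.ones((7,7)))
    cs,_=cv2.findContours(k,cv2.RETR_EXTERNAL,cv2.CHAIN_APPROX_NONE);q=max(cs,key=cv2.contourArea);return cv2.minEnclosingCircle(q)
W=box((h[...,2]>110)&(h[...,1]<60),320,110,360,150)
B=box((h[...,0]>100)&(h[...,0]<125)&(h[...,1]>150),320,190,360,240)
K=box(h[...,2]<22,314,278,357,330)
for n,q,z in(('mid',W,.129),('small',B,.149),('large',K,.169)):print(n,q,onz(c,*q[0],z).round(4),'diam',2*q[1]*np.linalg.norm(onz(c,q[0][0]+1,q[0][1],z)-onz(c,*q[0],z)))
# bar centre line
P=[]
for v in range(85,300):
    u=371-10*(v-75)/298;r=np.arange(int(u)-14,int(u)+15);m=h[v,r,2]<45
    if v>275: m&=r>356
    if m.sum()>6:P.append((v,(r[m].min()+r[m].max())/2))
P=np.array(P);P=P[P[:,0]<275];k,b=np.polyfit(P[:,0],P[:,1],1);print('bar',k,b,(P[:,1]-k*P[:,0]-b).std())
tp=lambda u:(u,-0.3822135*u+364.0168)
for z in(.19,.20,.205,.21,.22):
    A=onz(c,k*75+b,75,z);D=onz(c,k*373+b,373,z);d=A-D;yaw=np.arctan2(-d[0],d[1]);ax=np.array([np.cos(yaw),np.sin(yaw)])
    T=onz(t,*tp(376),z);print(z,((A+D)/2).round(4),np.linalg.norm(d).round(4),np.degrees(yaw).round(2),'x offset w',(A[:2]@ax).round(4),'top',(T[:2]@ax).round(4))
for z in (.064,):
    A=onz(c,295,83,z);D=onz(c,300,297,z);d=A-D;print('front',A.round(4),D.round(4),np.linalg.norm(d),np.degrees(np.arctan2(-d[0],d[1])))
for n,cc,L in(('w',c,[('varn',235,111,.064),('weight',250,277,.04)]),('t',t,[('varn',350,310,.064),('weight',437,275,.04)])):
    for a,u,v,z in L:print(n,a,onz(cc,u,v,z).round(3))
E
```

```text
mid ((336.46783447265625, 129.58311462402344), 17.589426040649414) [ 0.545  -0.0392  0.129 ] diam 0.030236326431758217
small ((340.2339782714844, 215.27093505859375), 16.289064407348633) [ 0.57   -0.1054  0.149 ] diam 0.028228489504984685
large ((337.95159912109375, 303.04840087890625), 23.34750747680664) [ 0.5912 -0.1765  0.169 ] diam 0.040919994499752
bar -0.022604504279896697 370.62066641297844 1.7338607817100105
0.19 [ 0.59   -0.1115  0.19  ] 0.2375 18.9 x offset w 0.5221 top 0.5229
0.2 [ 0.5878 -0.1088  0.2   ] 0.2285 18.9 x offset w 0.5209 top 0.5209
0.205 [ 0.5866 -0.1074  0.205 ] 0.224 18.9 x offset w 0.5202 top 0.5199
0.21 [ 0.5855 -0.106   0.21  ] 0.2195 18.9 x offset w 0.5196 top 0.5189
0.22 [ 0.5832 -0.1032  0.22  ] 0.2105 18.9 x offset w 0.5183 top 0.5169
front [ 0.4946 -0.0101  0.064 ] [ 0.5681 -0.2339  0.064 ] 0.23559436325421798 18.1918540338129
w varn [ 0.444 -0.054  0.064]
w weight [ 0.503 -0.239  0.04 ]
t varn [ 0.436 -0.053  0.064]
t weight [ 0.501 -0.243  0.04 ]
```

>>> {"name": "send_rows", "arguments": {
  "series": [
    [1.7, 0.5, -2, 0, 0, 0],
    [1.6, 0.4, -3.5, 0, 0, 0],
    [0, 0, -4, 0, 0, 0],
    [0, 0, -3, 0, 0, 0],
    [0, 0, 0, 0, 0, 0]
  ],
  "newtons": 20
}}

```text
clock: 2.3
tool_pos: [0.5835, -0.1015, 0.2001]
tool_rot: [0.587, 0.81, -0.002, -0.004]
wrist_force: [-1.2, 0.1, -0.0]
finger_gap: 0.0853
grasp_force: 0.0
```

>>> {"name": "send_rows", "arguments": {
  "series": [
    [0, 0, 0, 0, 0, 0],
    [0, 0, 0, 0, 0, 0],
    [0, 0, 0, 0, 0, 0],
    [0, 0, 0, 0, 0, 0],
    [0, 0, 0, 0, 0, 0],
    [0, 0, 0, 0, 0, 0],
    [0, 0, 0, 0, 0, 0]
  ],
  "claw": 255,
  "newtons": 20
}}

```text
clock: 3.0
tool_pos: [0.5842, -0.1028, 0.2063]
tool_rot: [0.587, 0.809, -0.002, -0.0]
wrist_force: [-9.2, -2.3, 7.0]
finger_gap: 0.0109
grasp_force: 21.6
```

>>> {"name": "send_rows", "arguments": {
  "series": [
    [0.98, 0.32, 0.89, 0, 0, 0],
    [1.15, 0.37, 0.7, 0, 0, 0],
    [1.26, 0.41, 0.44, 0, 0, 0],
    [1.31, 0.43, 0.17, 0, 0, 0],
    [1.33, 0.43, -0.11, 0, 0, 0],
    [0, 0, 0, 0, 0, 0],
    [0, 0, 0, 0, 0, 0]
  ]
}}

```text
clock: 3.7
tool_pos: [0.6478, -0.0824, 0.2275]
tool_rot: [0.587, 0.81, 0.001, 0.002]
wrist_force: [3.0, -0.7, 5.6]
finger_gap: 0.011
grasp_force: 22.5
```

>>> {"name": "send_rows", "arguments": {
  "series": [
    [0, 0, 0, 0, 0, 0],
    [0, 0, 0, 0, 0, 0],
    [0, 0, 0, 0, 0, 0],
    [0, 0, 4, 0, 0, 0],
    [-2, 1, 4, 0, 0, 0],
    [-4, 1.7, 0, 0, 0, 0],
    [-4.3, 1.7, 0, 0, 0, 0],
    [0, 0, -3, 0, 0, 0]
  ],
  "claw": 0
}}

```text
clock: 4.5
tool_pos: [0.5408, -0.0371, 0.2814]
tool_rot: [0.587, 0.81, 0.002, 0.003]
wrist_force: [0.3, -0.8, 0.1]
finger_gap: 0.0855
grasp_force: 0.0
```

>>> {"name": "send_rows", "arguments": {
  "series": [
    [0, 0, -2.7, 0, 0, 0],
    [0, 0, 0, 0, 0, 0],
    [0, 0, 0, 0, 0, 0]
  ]
}}

```text
clock: 4.8
tool_pos: [0.5428, -0.0384, 0.2493]
tool_rot: [0.587, 0.81, -0.0, -0.001]
wrist_force: [-0.4, 0.1, 0.4]
finger_gap: 0.0854
grasp_force: 0.0
```

```bash
cat > cap.py <<'E'
from h import *
import sys,pickle
# cap circle near expected pixel in the wrist view: mask kind, cap top height
def cap(kind,p,z,name):
    s=bot.get_state();c=eyes.calibration('wrist');im=eyes.get_image('wrist');cv2.imwrite(f'pics/{name}.png',im);pickle.dump(c,open(name+'.pkl','wb'))
    h=cv2.cvtColor(im,cv2.COLOR_BGR2HSV).astype(int);u,v=proj(c,[*p,z]);R=70
    m={'white':(h[...,2]>90)&(h[...,1]<60),'black':h[...,2]<30,'blue':(h[...,0]>100)&(h[...,0]<125)&(h[...,1]>150)}[kind].astype(np.uint8)
    w=np.zeros_like(m);cv2.circle(w,(int(u),int(v)),R,1,-1);m=cv2.morphologyEx(cv2.morphologyEx(m&w,cv2.MORPH_OPEN,np.ones((5,5))),cv2.MORPH_CLOSE,np.ones((9,9)))
    cs,_=cv2.findContours(m,cv2.RETR_EXTERNAL,cv2.CHAIN_APPROX_NONE)
    q=max(cs,key=cv2.contourArea);e=cv2.fitEllipse(q);print('expected px',u,v,'ellipse',np.round(e[0],1),np.round(e[1],1));P=onz(c,*e[0],z)
    r=np.linalg.norm(onz(c,e[0][0]+1,e[0][1],z)-P);print('cap at',P.round(4),'size mm',np.round(np.array(e[1])*r*1e3,1),'tcp',s['tool_pos'].round(4),'move cm',((P-s['tool_pos'])*100).round(2))
E
python3 -c "
from cap import *
cap('white',(.545,-.039),.129,'w2')"
```

```text
expected px 322.2594856617662 240.63821545881615 ellipse [322.4 267.5] [ 47.7 101.4]
cap at [ 0.5515 -0.0585  0.129 ] size mm [34.6 73.7] tcp [ 0.5428 -0.0384  0.2493] move cm [  0.87  -2.01 -12.03]
```

View pics/w2.png

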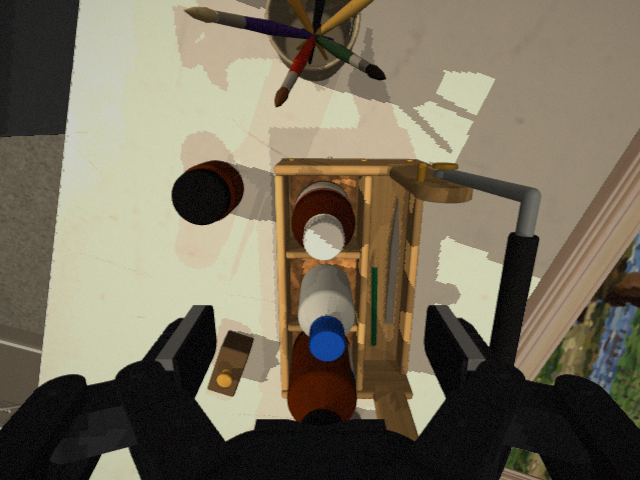

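The white cap is at (324,240), where (0.545, -0.039) projects. The bar is clear, and the inner corners of the left well's rim are at about (288,178), (357,178), (288,252) and (357,252).

```bash
python3 - <<'E'
from h import *
import pickle
c=pickle.load(open('w2.pkl','rb'))
P=np.array([onz(c,u,v,.064) for u,v in((288,178),(357,178),(288,252),(357,252))]);print(P.round(4).tolist(),P.mean(0).round(4))
print('sides',np.linalg.norm(P[0]-P[1]),np.linalg.norm(P[0]-P[2]))
y=np.radians(18.3);ex=np.array([np.cos(y),np.sin(y)]);ey=np.array([-ex[1],ex[0]])
print('origin',P.mean(0)[:2]+.03*ex-.077*ey)
A,B=onz(c,275,165,.064),onz(c,283,397,.064);d=A-B;print('front edge',A,B,np.linalg.norm(d),np.degrees(np.arctan2(-d[0],d[1])))
print('cap',onz(c,324,240,.129),'brush tips',onz(c,280,100,.15),onz(c,378,73,.15),onz(c,318,38,.1))
E
```

```text
[[0.5067, -0.0149, 0.064], [0.5625, 0.0034, 0.064], [0.5258, -0.079, 0.064], [0.5852, -0.0595, 0.064]] [ 0.545  -0.0375  0.064 ]
sides 0.058701205501196854 0.06692805159651219
origin [ 0.59770422 -0.10119413]
front edge [ 0.49317634 -0.00780963  0.064     ] [ 0.56660839 -0.23466104  0.064     ] 0.2384404087299542 17.936822587373367
cap [ 0.54602338 -0.03816443  0.129     ] brush tips [0.49298003 0.04087219 0.15      ] [0.54155988 0.07172703 0.15      ] [0.50055604 0.08733651 0.1       ]
```

>>> {"name": "send_rows", "arguments": {
  "series": [
    [0.3, 0, -4, 0, 0, 0],
    [0, 0, -4, 0, 0, 0],
    [0, 0, -2.5, 0, 0, 0],
    [0, 0, -1.3, 0, 0, 0],
    [0, 0, 0, 0, 0, 0]
  ]
}}

```text
clock: 5.35
tool_pos: [0.5462, -0.0385, 0.1306]
tool_rot: [0.587, 0.809, -0.0, -0.001]
wrist_force: [-0.2, 0.7, -0.5]
finger_gap: 0.0856
grasp_force: 0.0
```

>>> {"name": "send_rows", "arguments": {
  "series": [
    [0, 0, 0, 0, 0, 0],
    [0, 0, 0, 0, 0, 0],
    [0, 0, 0, 0, 0, 0],
    [0, 0, 0, 0, 0, 0],
    [0, 0, 0, 0, 0, 0],
    [0, 0, 0, 0, 0, 0],
    [0, 0, 0, 0, 0, 0]
  ],
  "claw": 255,
  "newtons": 50
}}

```text
clock: 6.05
tool_pos: [0.5468, -0.0385, 0.1325]
tool_rot: [0.587, 0.81, 0.0, 0.001]
wrist_force: [-1.9, -0.4, 5.9]
finger_gap: 0.028
grasp_force: 49.0
```

>>> {"name": "send_rows", "arguments": {
  "series": [
    [0, 0, 1.5, 0, 0, 0],
    [0, 0, 3, 0, 0, 0],
    [0, 0, 3, 0, 0, 0],
    [-1.5, -0.5, 1, 0, 0, 0],
    [-3, -1, 0, 0, 0, 0],
    [-3, -1, 0, 0, 0, 0],
    [-1, -2.5, 0, 0, 0, 0],
    [-1, -3, 0, 0, 0, 0]
  ]
}}

```text
clock: 6.85
tool_pos: [0.4491, -0.1184, 0.2155]
tool_rot: [0.586, 0.81, -0.0, -0.0]
wrist_force: [1.1, -0.9, -1.6]
finger_gap: 0.0278
grasp_force: 50.1
```

>>> {"name": "send_rows", "arguments": {
  "series": [
    [-1, -3, 0, 0, 0, 0],
    [0, -1.2, -1, 0, 0, 0],
    [0, 0, -3, 0, 0, 0],
    [0, 0, -3, 0, 0, 0],
    [0, 0, -1.5, 0, 0, 0],
    [0, 0, -0.7, 0, 0, 0],
    [0, 0, 0, 0, 0, 0]
  ]
}}

```text
clock: 7.55
tool_pos: [0.4402, -0.1599, 0.1228]
tool_rot: [0.587, 0.81, -0.0, -0.001]
wrist_force: [0.3, -1.2, -2.6]
finger_gap: 0.0278
grasp_force: 50.0
```

>>> {"name": "send_rows", "arguments": {
  "series": [
    [0, 0, -0.3, 0, 0, 0],
    [0, 0, -0.2, 0, 0, 0],
    [0, 0, 0, 0, 0, 0]
  ]
}}

```text
clock: 7.85
tool_pos: [0.4416, -0.1604, 0.1196]
tool_rot: [0.587, 0.81, 0.0, 0.0]
wrist_force: [-0.1, 0.7, -2.5]
finger_gap: 0.0279
grasp_force: 50.0
```

>>> {"name": "send_rows", "arguments": {
  "series": [
    [0, 0, -0.15, 0, 0, 0],
    [0, 0, -0.15, 0, 0, 0],
    [0, 0, 0, 0, 0, 0]
  ]
}}

```text
clock: 8.15
tool_pos: [0.442, -0.161, 0.1185]
tool_rot: [0.587, 0.809, -0.0, 0.002]
wrist_force: [-4.1, -0.3, 11.9]
finger_gap: 0.0279
grasp_force: 51.4
```

>>> {"name": "send_rows", "arguments": {
  "series": [
    [0, 0, 0, 0, 0, 0],
    [0, 0, 0, 0, 0, 0],
    [0, 0, 0, 0, 0, 0],
    [0, 0, 3, 0, 0, 0],
    [0, 0, 5, 0, 0, 0],
    [0.5, -0.2, 5, 0, 0, 0],
    [3.5, -0.5, 3.8, 0, 0, 0],
    [4, -0.5, 0, 0, 0, 0]
  ],
  "claw": 0
}}

```text
clock: 8.95
tool_pos: [0.522, -0.1729, 0.2893]
tool_rot: [0.587, 0.809, 0.002, 0.005]
wrist_force: [0.4, -0.7, 0.1]
finger_gap: 0.0852
grasp_force: 0.0
```

>>> {"name": "send_rows", "arguments": {
  "series": [
    [4, -0.5, 0, 0, 0, 0],
    [2.9, -0.5, 0, 0, 0, 0],
    [0, 0, 0, 0, 0, 0],
    [0, 0, 0, 0, 0, 0],
    [0, 0, 0, 0, 0, 0]
  ]
}}

```text
clock: 9.45
tool_pos: [0.5882, -0.1821, 0.2826]
tool_rot: [0.587, 0.809, -0.0, -0.0]
wrist_force: [-0.5, -0.1, 0.4]
finger_gap: 0.0853
grasp_force: 0.0
```

```bash
python3 -c "
from cap import *
cap('black',(.5915,-.182),.169,'w3')"
```

```text
expected px 324.04054946454175 243.24771710045337 ellipse [324.1 240.3] [46.9 54. ]
cap at [ 0.5908 -0.18    0.169 ] size mm [32.3 37.2] tcp [ 0.5882 -0.1821  0.2826] move cm [  0.26   0.21 -11.36]
```

View pics/w3.png

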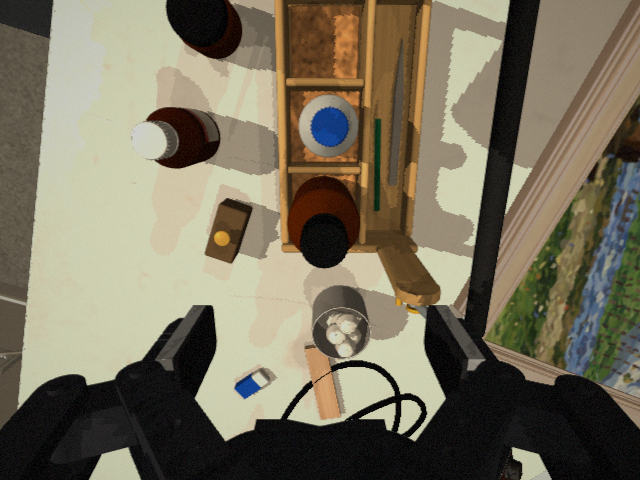

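The black cap is at (324,243), matching (0.591, -0.181). The middle bottle stands upright on the table with its white cap at (155,140). The dividers are at rows 82 and 170, the front wall's inner edge is at column 288 and the well's rear wall starts at column 361.

```bash
python3 - <<'E'
from h import *
import pickle
c=pickle.load(open('w3.pkl','rb'))
y=np.radians(18.1);ex=np.array([np.cos(y),np.sin(y)]);ey=np.array([-ex[1],ex[0]])
for u,v,n in((325,82,'div+38.5'),(325,170,'div-38.5'),(325,248,'end?'),(287,60,'inner front -65'),(289,225,'inner front -65'),(361,60,'inner rear 5')):
    P=onz(c,u,v,.064)[:2];print(n,P.round(4),'ex',(P@ex*1e3).round(1),'ey',(P@ey*1e3).round(1))
print('cap',onz(c,324,242,.169).round(4),'white',onz(c,150,140,.115).round(4))
for n,p in(('L',(.545,-.038)),('cap',(.591,-.181))):print(n,np.dot(p,ex)*1e3,np.dot(p,ey)*1e3)
E
```

```text
div+38.5 [ 0.5578 -0.074 ] ex 507.2 ey -243.6
div-38.5 [ 0.5817 -0.1461] ex 507.5 ey -319.6
end? [ 0.606  -0.2195] ex 507.8 ey -396.9
inner front -65 [ 0.5213 -0.0676] ex 474.5 ey -226.2
inner front -65 [ 0.5649 -0.2078] ex 472.4 ey -373.0
inner rear 5 [ 0.5816 -0.0479] ex 538.0 ey -226.2
cap [ 0.5912 -0.1811  0.169 ] white [ 0.4425 -0.1607  0.115 ]
L 506.22536941117437 -205.43825195060464
cap 505.5223636288577 -355.65311733639135
```

>>> {"name": "send_rows", "arguments": {
  "series": [
    [0.3, 0.1, -4, 0, 0, 0],
    [0, 0, -4, 0, 0, 0],
    [0, 0, -2, 0, 0, 0],
    [0, 0, -1, 0, 0, 0],
    [0, 0, 0, 0, 0, 0]
  ]
}}

```text
clock: 10.0
tool_pos: [0.5909, -0.181, 0.1721]
tool_rot: [0.587, 0.809, -0.0, -0.001]
wrist_force: [-0.1, 0.6, 0.3]
finger_gap: 0.0857
grasp_force: 0.0
```

>>> {"name": "send_rows", "arguments": {
  "series": [
    [0, 0, 0, 0, 0, 0],
    [0, 0, 0, 0, 0, 0],
    [0, 0, 0, 0, 0, 0],
    [0, 0, 0, 0, 0, 0],
    [0, 0, 0, 0, 0, 0],
    [0, 0, 0, 0, 0, 0],
    [0, 0, 0, 0, 0, 0]
  ],
  "claw": 255,
  "newtons": 60
}}

```text
clock: 10.7
tool_pos: [0.5924, -0.1815, 0.174]
tool_rot: [0.587, 0.809, 0.0, 0.001]
wrist_force: [-2.0, -0.6, 5.7]
finger_gap: 0.0319
grasp_force: 59.3
```

>>> {"name": "send_rows", "arguments": {
  "series": [
    [0, 0, 1.5, 0, 0, 0],
    [0, 0, 3, 0, 0, 0],
    [0, 0, 4, 0, 0, 0],
    [0, 0, 4, 0, 0, 0],
    [0, 0, 1.2, 0, 0, 0],
    [0, 0, 0, 0, 0, 0],
    [-0.48, 1.44, 0, 0, 0, 0],
    [-0.96, 2.88, 0, 0, 0, 0]
  ]
}}

```text
clock: 11.5
tool_pos: [0.5772, -0.1382, 0.3066]
tool_rot: [0.588, 0.809, -0.001, -0.002]
wrist_force: [0.8, 0.8, -3.9]
finger_gap: 0.0314
grasp_force: 60.4
```

>>> {"name": "send_rows", "arguments": {
  "series": [
    [-1.2, 3.6, 0, 0, 0, 0],
    [-0.96, 2.88, 0, 0, 0, 0],
    [-0.72, 2.16, 0, 0, 0, 0],
    [-0.48, 1.44, 0, 0, 0, 0],
    [0, 0, 0, 0, 0, 0],
    [0, 0, -2, 0, 0, 0],
    [0, 0, -2, 0, 0, 0],
    [0, 0, 0, 0, 0, 0]
  ]
}}

```text
clock: 12.3
tool_pos: [0.5428, -0.0376, 0.266]
tool_rot: [0.587, 0.809, -0.002, -0.002]
wrist_force: [-1.4, 0.3, -3.4]
finger_gap: 0.0321
grasp_force: 60.5
```

>>> {"name": "send_rows", "arguments": {
  "series": [
    [0.15, 0, -2, 0, 0, 0],
    [0, 0, -2, 0, 0, 0],
    [0, 0, -1.5, 0, 0, 0],
    [0, 0, -1, 0, 0, 0],
    [0, 0, -1, 0, 0, 0],
    [0, 0, 0, 0, 0, 0]
  ]
}}

```text
clock: 12.9
tool_pos: [0.5451, -0.0374, 0.1935]
tool_rot: [0.587, 0.809, -0.0, -0.001]
wrist_force: [-0.3, -0.2, -3.2]
finger_gap: 0.0322
grasp_force: 60.6
```

```bash
python3 - <<'E'
from h import *
s=bot.get_state();print(s['tool_pos'],s['wrist_force'],s['wrist_torque'])
c=eyes.calibration('wrist');im=eyes.get_image('wrist');cv2.imwrite('pics/w4.png',im)
E
```

```text
[ 0.54510238 -0.03737127  0.19348641] [-0.27183133 -0.15218798 -3.212377  ] [ 0.02332806 -0.00844748  0.02307926]
```

View pics/w4.png

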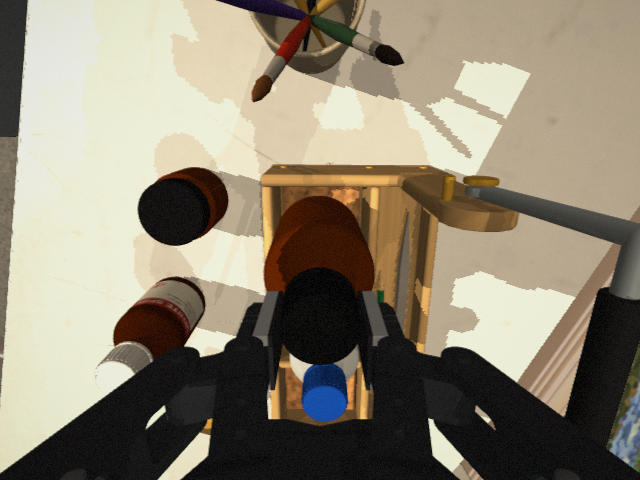

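The large bottle hangs upright inside the left well, between columns 265 and 374. The wrist force is only its weight, so nothing is rubbing.

>>> {"name": "send_rows", "arguments": {
  "series": [
    [0, 0, -1.5, 0, 0, 0],
    [0, 0, -1.3, 0, 0, 0],
    [0, 0, -0.6, 0, 0, 0],
    [0, 0, -0.3, 0, 0, 0],
    [0, 0, 0, 0, 0, 0]
  ]
}}

```text
clock: 13.45
tool_pos: [0.5454, -0.0372, 0.1573]
tool_rot: [0.587, 0.81, -0.0, -0.0]
wrist_force: [0.6, -0.9, -3.7]
finger_gap: 0.0319
grasp_force: 60.6
```

>>> {"name": "send_rows", "arguments": {
  "series": [
    [0, 0, -0.2, 0, 0, 0],
    [0, 0, 0, 0, 0, 0]
  ]
}}

```text
clock: 13.65
tool_pos: [0.5457, -0.0372, 0.1558]
tool_rot: [0.587, 0.81, 0.0, 0.0]
wrist_force: [-1.5, 0.2, -3.7]
finger_gap: 0.0319
grasp_force: 60.6
```

>>> {"name": "send_rows", "arguments": {
  "series": [
    [0, 0, -0.15, 0, 0, 0],
    [0, 0, -0.1, 0, 0, 0],
    [0, 0, 0, 0, 0, 0]
  ]
}}

```text
clock: 13.95
tool_pos: [0.5458, -0.0373, 0.154]
tool_rot: [0.587, 0.81, 0.0, 0.001]
wrist_force: [-1.6, -0.6, 3.0]
finger_gap: 0.0316
grasp_force: 61.3
```

>>> {"name": "send_rows", "arguments": {
  "series": [
    [0, 0, 0, 0, 0, 0],
    [0, 0, 0, 0, 0, 0],
    [0, 0, 0, 0, 0, 0],
    [0, 0, 3, 0, 0, 0],
    [0, 0, 4, 0, 0, 0],
    [-1, -1, 3.6, 0, 0, 0],
    [-3, -3.5, 0, 0, 0, 0],
    [-3.4, -4, 0, 0, 0, 0]
  ],
  "claw": 0
}}

```text
clock: 14.75
tool_pos: [0.4736, -0.1206, 0.2602]
tool_rot: [0.586, 0.81, 0.001, 0.001]
wrist_force: [1.0, -1.0, -0.5]
finger_gap: 0.0851
grasp_force: 0.0
```

>>> {"name": "send_rows", "arguments": {
  "series": [
    [-3, -3.9, 0, 0, 0, 0],
    [0, 0, 0, 0, 0, 0],
    [0, 0, -3, 0, 0, 0],
    [0, 0, -4, 0, 0, 0],
    [0, 0, -3, 0, 0, 0],
    [0, 0, 0, 0, 0, 0],
    [0, 0, 0, 0, 0, 0]
  ]
}}

```text
clock: 15.45
tool_pos: [0.4433, -0.1589, 0.1595]
tool_rot: [0.587, 0.81, -0.0, -0.0]
wrist_force: [0.3, -0.1, 0.6]
finger_gap: 0.0854
grasp_force: 0.0
```

>>> {"name": "send_rows", "arguments": {
  "series": [
    [-0.1, -0.2, -2, 0, 0, 0],
    [0, 0, -1.3, 0, 0, 0],
    [0, 0, -0.8, 0, 0, 0],
    [0, 0, 0, 0, 0, 0]
  ]
}}

```text
clock: 15.85
tool_pos: [0.442, -0.1611, 0.1177]
tool_rot: [0.587, 0.81, -0.0, -0.0]
wrist_force: [0.0, 0.9, 0.6]
finger_gap: 0.0855
grasp_force: 0.0
```

>>> {"name": "send_rows", "arguments": {
  "series": [
    [0, 0, 0, 0, 0, 0],
    [0, 0, 0, 0, 0, 0],
    [0, 0, 0, 0, 0, 0],
    [0, 0, 0, 0, 0, 0],
    [0, 0, 0, 0, 0, 0],
    [0, 0, 0, 0, 0, 0],
    [0, 0, 0, 0, 0, 0]
  ],
  "claw": 255,
  "newtons": 50
}}

```text
clock: 16.55
tool_pos: [0.4423, -0.1615, 0.1187]
tool_rot: [0.587, 0.809, -0.0, 0.001]
wrist_force: [-1.6, -0.4, 4.5]
finger_gap: 0.0276
grasp_force: 49.1
```

>>> {"name": "send_rows", "arguments": {
  "series": [
    [0, 0, 1.5, 0, 0, 0],
    [0, 0, 3, 0, 0, 0],
    [0, 0, 3.5, 0, 0, 0],
    [1, -0.2, 1.5, 0, 0, 0],
    [2.5, -0.3, 0, 0, 0, 0],
    [3.5, -0.5, 0, 0, 0, 0],
    [3.5, -0.5, 0, 0, 0, 0],
    [2.5, -0.4, 0, 0, 0, 0]
  ]
}}

```text
clock: 17.35
tool_pos: [0.5739, -0.1803, 0.212]
tool_rot: [0.587, 0.81, 0.0, -0.0]
wrist_force: [-0.3, 0.4, -1.4]
finger_gap: 0.0279
grasp_force: 49.8
```

>>> {"name": "send_rows", "arguments": {
  "series": [
    [1.5, -0.2, 0, 0, 0, 0],
    [0.5, -0.1, 0, 0, 0, 0],
    [0, 0, 0, 0, 0, 0],
    [0, 0, 0, 0, 0, 0]
  ]
}}

```text
clock: 17.75
tool_pos: [0.5913, -0.1831, 0.2128]
tool_rot: [0.587, 0.809, -0.0, -0.001]
wrist_force: [0.0, -1.4, -2.0]
finger_gap: 0.0277
grasp_force: 49.9
```

Now I lower the middle bottle 6 cm, to TCP z ≈ 0.1527.

>>> {"name": "send_rows", "arguments": {
  "series": [
    [0.1, 0, -1.5, 0, 0, 0],
    [0, 0, -2, 0, 0, 0],
    [0, 0, -1.3, 0, 0, 0],
    [0, 0, -0.6, 0, 0, 0],
    [0, 0, -0.3, 0, 0, 0],
    [0, 0, 0, 0, 0, 0]
  ]
}}

```text
clock: 18.35
tool_pos: [0.593, -0.1833, 0.1562]
tool_rot: [0.587, 0.809, 0.0, 0.0]
wrist_force: [-0.5, 0.1, -2.1]
finger_gap: 0.028
grasp_force: 49.9
```

>>> {"name": "send_rows", "arguments": {
  "series": [
    [0, 0, -0.15, 0, 0, 0],
    [0, 0, -0.1, 0, 0, 0],
    [0, 0, 0, 0, 0, 0]
  ]
}}

```text
clock: 18.65
tool_pos: [0.5933, -0.1833, 0.1538]
tool_rot: [0.587, 0.81, 0.0, 0.0]
wrist_force: [-0.5, 0.4, -2.7]
finger_gap: 0.0276
grasp_force: 49.9
```

>>> {"name": "send_rows", "arguments": {
  "series": [
    [0, 0, -0.12, 0, 0, 0],
    [0, 0, -0.08, 0, 0, 0],
    [0, 0, 0, 0, 0, 0]
  ]
}}

```text
clock: 18.95
tool_pos: [0.5934, -0.1835, 0.1527]
tool_rot: [0.587, 0.809, 0.0, 0.001]
wrist_force: [-1.6, -0.3, 6.1]
finger_gap: 0.0277
grasp_force: 50.5
```

>>> {"name": "send_rows", "arguments": {
  "series": [
    [0, 0, 0, 0, 0, 0],
    [0, 0, 0, 0, 0, 0],
    [0, 0, 0, 0, 0, 0],
    [0, 0, 3, 0, 0, 0],
    [0, 0, 5, 0, 0, 0],
    [0, 0, 5, 0, 0, 0],
    [0, 1.5, 3, 0, 0, 0],
    [3.3, 2.5, 0, 0, 0, 0]
  ],
  "claw": 0
}}

```text
clock: 19.75
tool_pos: [0.6255, -0.1446, 0.3193]
tool_rot: [0.588, 0.808, 0.002, 0.005]
wrist_force: [0.7, -1.0, 0.8]
finger_gap: 0.0853
grasp_force: 0.0
```

>>> {"name": "send_rows", "arguments": {
  "series": [
    [3.3, 2.45, 0, 0, 0, 0],
    [0, 0, 0, 0, 0, 0],
    [0, 0, 0, 0, 0, 0],
    [0, 0, 0, 0, 0, 0]
  ]
}}

```text
clock: 20.15
tool_pos: [0.6586, -0.1192, 0.3113]
tool_rot: [0.587, 0.809, -0.0, -0.0]
wrist_force: [-0.1, -0.9, 0.1]
finger_gap: 0.0854
grasp_force: 0.0
```

```bash
python3 - <<'E'
from h import *
import pickle
s=bot.get_state();c=eyes.calibration('wrist');im=eyes.get_image('wrist');cv2.imwrite('pics/w5.png',im);pickle.dump(c,open('w5.pkl','wb'))
print(s['tool_pos'],s['clock'],[(n,proj(c,p).round(0)) for n,p in(('bar',(.6597,-.119,.2275)),('L',(.5445,-.0373,.149)),('S',(.5696,-.1068,.149)),('R',(.5924,-.1836,.149)))])
E
```

```text
[ 0.65862679 -0.11915897  0.31131393] 20.15 [('bar', array([321., 257.])), ('L', array([205.,  72.])), ('S', array([217., 175.])), ('R', array([222., 269.]))]
```

View pics/w5.png

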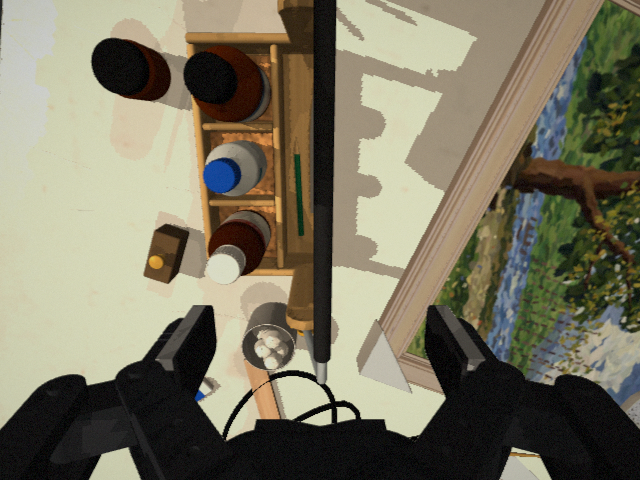

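All three bottles stand upright with level caps: black (211,77), blue (221,175), white (226,265). The bar at column 322 is between the fingers, as predicted.

>>> {"name": "send_rows", "arguments": {
  "series": [
    [0.1, 0, -3, 0, 0, 0],
    [0, 0, -3, 0, 0, 0],
    [0, 0, -2.4, 0, 0, 0],
    [0, 0, 0, 0, 0, 0]
  ]
}}

```text
clock: 20.6
tool_pos: [0.6577, -0.1194, 0.2243]
tool_rot: [0.588, 0.809, -0.001, -0.003]
wrist_force: [-1.9, -0.3, -0.1]
finger_gap: 0.0853
grasp_force: 0.0
```

>>> {"name": "send_rows", "arguments": {
  "series": [
    [0, 0, 0, 0, 0, 0],
    [0, 0, 0, 0, 0, 0],
    [0, 0, 0, 0, 0, 0],
    [0, 0, 0, 0, 0, 0],
    [0, 0, 0, 0, 0, 0],
    [0, 0, 0, 0, 0, 0],
    [0, 0, 0, 0, 0, 0]
  ],
  "claw": 255,
  "newtons": 25
}}

```text
clock: 21.3
tool_pos: [0.6604, -0.1188, 0.2282]
tool_rot: [0.587, 0.81, 0.0, 0.001]
wrist_force: [0.0, -0.2, 3.6]
finger_gap: 0.0107
grasp_force: 24.4
```

>>> {"name": "send_rows", "arguments": {
  "series": [
    [-1.33, -0.43, 0.11, 0, 0, 0],
    [-1.31, -0.43, -0.17, 0, 0, 0],
    [-1.26, -0.41, -0.44, 0, 0, 0],
    [-1.15, -0.38, -0.7, 0, 0, 0],
    [-1.0, -0.33, -0.92, 0, 0, 0],
    [-0.81, -0.26, -1.11, 0, 0, 0],
    [0, 0, 0, 0, 0, 0],
    [0, 0, 0, 0, 0, 0]
  ]
}}

```text
clock: 22.1
tool_pos: [0.5909, -0.1412, 0.1949]
tool_rot: [0.587, 0.809, -0.001, -0.001]
wrist_force: [-1.5, -0.3, -0.6]
finger_gap: 0.011
grasp_force: 26.4
```

>>> {"name": "send_rows", "arguments": {
  "series": [
    [-0.46, -0.15, -0.93, 0, 0, 0],
    [-0.31, -0.1, -1.0, 0, 0, 0],
    [-0.16, -0.05, -0.89, 0, 0, 0],
    [-0.05, -0.02, -0.63, 0, 0, 0],
    [0, 0, -0.1, 0, 0, 0],
    [0, 0, 0, 0, 0, 0],
    [0, 0, 0, 0, 0, 0]
  ]
}}

```text
clock: 22.8
tool_pos: [0.5804, -0.1446, 0.1591]
tool_rot: [0.587, 0.809, -0.001, -0.001]
wrist_force: [-6.9, -2.5, 0.7]
finger_gap: 0.0109
grasp_force: 28.0
```

>>> {"name": "send_rows", "arguments": {
  "series": [
    [0, 0, -0.15, 0, 0, 0],
    [0, 0, -0.15, 0, 0, 0],
    [0, 0, 0, 0, 0, 0],
    [0, 0, 0, 0, 0, 0]
  ]
}}

```text
clock: 23.2
tool_pos: [0.5802, -0.1447, 0.1565]
tool_rot: [0.587, 0.809, -0.001, -0.001]
wrist_force: [-7.1, -1.7, 2.3]
finger_gap: 0.0109
grasp_force: 28.3
```

>>> {"name": "send_rows", "arguments": {
  "series": [
    [0.1, 0.03, -0.15, 0, 0, 0],
    [0, 0, -0.1, 0, 0, 0],
    [0, 0, 0, 0, 0, 0],
    [0, 0, 0, 0, 0, 0]
  ]
}}

```text
clock: 23.6
tool_pos: [0.5802, -0.1446, 0.1536]
tool_rot: [0.587, 0.809, -0.002, -0.002]
wrist_force: [-9.7, -2.9, 2.4]
finger_gap: 0.0109
grasp_force: 28.5
```

>>> {"name": "send_rows", "arguments": {
  "series": [
    [0, 0, 0, 0, 0, 0],
    [0, 0, 0, 0, 0, 0],
    [0, 0, 0, 0, 0, 0],
    [0, 0, 2, 0, 0, 0],
    [0, 0, 4, 0, 0, 0],
    [0, 0, 5, 0, 0, 0],
    [0, 0, 4, 0, 0, 0],
    [0, 0, 0, 0, 0, 0]
  ],
  "claw": 0
}}

```text
clock: 24.4
tool_pos: [0.5846, -0.1443, 0.3111]
tool_rot: [0.587, 0.81, 0.002, 0.005]
wrist_force: [1.1, -0.7, 0.2]
finger_gap: 0.0857
grasp_force: 0.0
```

```bash
python3 - <<'E'
from h import *
import pickle
s=bot.get_state();print(s['tool_pos'],s['clock'],s['wrist_force'])
c=eyes.calibration('wrist');im=eyes.get_image('wrist');cv2.imwrite('pics/w6.png',im)
sc=eyes.calibration('scene');S=eyes.get_image('scene');t=eyes.calibration('top');T=eyes.get_image('top')
cv2.imwrite('pics/scene6.png',S);cv2.imwrite('pics/top6.png',T)
a=cv2.resize(S[200:330,300:480],(560,404),interpolation=cv2.INTER_CUBIC)
b=cv2.resize(im,(540,405))[:,300-90:300+30] if 0 else cv2.resize(im[0:480,200:485],(240,404))
cv2.imwrite('pics/chk.png',np.hstack([a,b]))
y=np.radians(18.1);ex=np.array([np.cos(y),np.sin(y)]);ey=np.array([-ex[1],ex[0]]);O=(.506+.03)*ex-.2816*ey
for q in(0,.08,.2):
  for yy in(-.11,0.,.11):
    p=np.r_[O+ex*(.04-.07*np.cos(q))+ey*yy,.157+.07*np.sin(q)];print(q,yy,'scene',proj(sc,p).round(1),'crop',((proj(sc,p)-[300,200])*3.11).round(),'wrist',proj(c,p).round(1),'top',proj(t,p).round(1))
E
```

```text
[ 0.58459636 -0.14428561  0.31106173] 24.4 [ 1.10462192 -0.72815369  0.1926237 ]
0 -0.11 scene [444.9 241.6] crop [451. 129.] wrist [312.2 306.6] top [428.9 214.9]
0 0.0 scene [386.4 237.4] crop [269. 116.] wrist [311.3 178.1] top [376.8 235. ]
0 0.11 scene [329.5 233.4] crop [ 92. 104.] wrist [310.2  13.4] top [323.9 255.4]
0.08 -0.11 scene [445.2 238.8] crop [452. 121.] wrist [312.4 309.8] top [429.3 214. ]
0.08 0.0 scene [386.5 234.7] crop [269. 108.] wrist [311.5 179.2] top [377.  234.3]
0.08 0.11 scene [329.5 230.8] crop [92. 96.] wrist [310.4  11. ] top [323.9 254.8]
0.2 -0.11 scene [445.6 234.6] crop [453. 108.] wrist [313.7 314.9] top [429.9 212.4]
0.2 0.0 scene [386.8 230.5] crop [270.  95.] wrist [313. 181.] top [377.2 232.7]
0.2 0.11 scene [329.6 226.6] crop [92. 83.] wrist [312.    7.2] top [323.6 253.4]
```

View pics/chk.png

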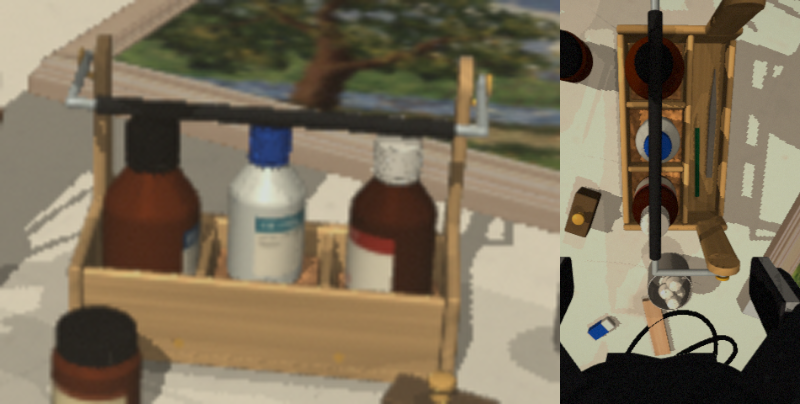

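The scene crop shows the three caps level and the bar along (98,104), (276,116), (455,129), as predicted for q = 0. I'll press lightly from above with closed fingers to confirm it is on its stop.

>>> {"name": "send_rows", "arguments": {
  "series": [
    [-0.3, 0, 0, 0, 0, 0],
    [0, 0, -2, 0, 0, 0],
    [0, 0, -3, 0, 0, 0],
    [0, 0, -3, 0, 0, 0],
    [0, 0, 0, 0, 0, 0],
    [0, 0, 0, 0, 0, 0],
    [0, 0, 0, 0, 0, 0]
  ],
  "claw": 255
}}

```text
clock: 25.25
tool_pos: [0.5801, -0.1442, 0.2256]
tool_rot: [0.587, 0.81, 0.0, 0.001]
wrist_force: [-0.6, -0.3, 0.2]
finger_gap: 0.0
grasp_force: 0.0
```

>>> {"name": "send_rows", "arguments": {
  "series": [
    [0, 0, -2, 0, 0, 0],
    [0, 0, -1.8, 0, 0, 0],
    [0, 0, -0.7, 0, 0, 0],
    [0, 0, 0, 0, 0, 0]
  ]
}}

```text
clock: 25.65
tool_pos: [0.5803, -0.1442, 0.182]
tool_rot: [0.587, 0.81, 0.001, 0.002]
wrist_force: [-1.8, 0.4, 3.8]
finger_gap: -0.0
grasp_force: 1.7
```

>>> {"name": "send_rows", "arguments": {
  "series": [
    [0, 0, -0.15, 0, 0, 0],
    [0, 0, 0, 0, 0, 0]
  ]
}}

```text
clock: 25.85
tool_pos: [0.5804, -0.1442, 0.1818]
tool_rot: [0.587, 0.81, 0.001, 0.002]
wrist_force: [-4.5, 2.0, 12.3]
finger_gap: -0.0003
grasp_force: 5.8
```

The bar is on its hard stop at z = 0.163, which is its shut height. I'll retreat and hand in.

>>> {"name": "send_rows", "arguments": {
  "series": [
    [0, 0, 1, 0, 0, 0],
    [0, 0, 4, 0, 0, 0],
    [0, 0, 5, 0, 0, 0],
    [0, 0, 3, 0, 0, 0],
    [0, 0, 0, 0, 0, 0],
    [0, 0, 0, 0, 0, 0],
    [0, 0, 0, 0, 0, 0]
  ]
}}

```text
clock: 26.55
tool_pos: [0.5796, -0.144, 0.307]
tool_rot: [0.587, 0.81, -0.0, -0.001]
wrist_force: [-0.3, 0.6, 0.3]
finger_gap: 0.0003
grasp_force: 0.0
```

```bash
python3 -c "
from workcell import bot,job
print(bot.get_state()['tool_pos'],bot.get_state()['wrist_force']);print(job.hand_in())"
```

```text
[ 0.57957099 -0.14402416  0.30703528] [-0.32381566  0.58064793  0.29842763]
the job is handed in; nothing more can be done
None
```

The large and middle bottles now stand upright in each other's former wells, the small bottle was left in its own well, the bar is shut on its stop, and I handed the job in at about 26.6 s; no verdict came back.

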